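# Set the filter wheel and snap its retaining clip on with the fork

### The arm

A 6-joint arm with a two-finger parallel gripper is mounted at the origin on the work surface. World frame = base frame: x ahead of the robot, y to its left, z up, the work surface at z = 0. Lengths are in m, angles in rad, forces in N, time in s.
With the tool pointing down it reaches from about 0.275 to 0.875 m from the base axis. Payload 12.5 kg.
Tool frame: the origin (TCP) lies on the centre line of the jaws, within the pads' length; the fingertips stand r.finger_overhang ahead of it and the grasp point (between the pads) lies 3 mm ahead of it (r.finger_overhang is the distance from the TCP to the fingertips, in m); z points along the fingers, y is the direction in which the jaws open and shut (so a half turn about z gives the same grasp; the last joint's range is limited). The gripper opens to 85 mm and grips with 20 to 120 N. Pads are 22 mm wide; open, the fingers measure 114 mm over their backs; the gripper's body (76 mm by 85 mm) begins 54 mm behind the grasp point. The pads swing forward as they close: fully open they stand 13 mm farther back than shut.
Start: joints at [-1.29, 0.351, 1.652, -0, 1.139, -0.085], TCP at [0.197, -0.514, 0.253] pointing down, gripper open.
Joint ranges: [-2.75, 2.75], [-0.79, 2.1], [0.01, 2.65], [-1.57, 4.71], [0.07, 3.14], [-2.87, 2.87]. Speed limits (rad/s): [2.22, 2.22, 2.79, 3.14, 3.14, 3.14].

### API

Orientations are given as a unit quaternion [x, y, z, w].
In Python, from cell import r, optics gives the robot as it stands. The module is installed in compiled form; this text tells all that it offers. Calls block until the motion is done:
- r.move_to(position, orientation): joint-space move of the TCP to a pose.
- r.move_linear(position, rot=None, vel=0.15): straight line of the TCP; rot=None keeps the orientation; vel is the mean speed in m/s.
- r.set_joints(angles): joint-space move.
- r.set_gripper(opening, squeeze=None): opening from 0.0 (shut) to 1.0 (fully open); squeeze is the grip in N (None keeps the last); returns when the fingers have stopped.
- r.sleep(seconds).
- r.inverse_kinematics(position, orientation): joint angles nearest the present ones, or None.
- optics.get_image(name): name is "side" or "top" or "wrist"; returns a dict with "pixels" (420x560x3 uint8, red, green, blue), "depth" (420x560 float32, m along the optical axis (not along the pixel's ray), 0 where there is no reading), "fx", "fy", "cx", "cy" (pixels), "D" ([k1, k2, p1, p2, k3] as OpenCV has them; the pictures are not rectified), "camera_from_world" (4x4, takes a point from world to camera coordinates); the wrist camera has in their place "mount" (4x4, takes a point from camera to tool coordinates, whose origin is the TCP and whose axes are the flange's). Camera axes: x right, y down, z forward; pixel columns grow to the right and rows downward; lengths in m; the calibration is good to about 2 mm. A picture is of the moment at which its call begins: read the wrist's pose just before it.
A pose or a line that the arm cannot do raises r.PlanningError and nothing moves.
- r.hand_in(): hands the job in, once; it reports no verdict.
Readings, each from a call of its own:
- r.current_t(): time.
- r.current_q(): joint angles.
- r.current_qvel(): joint speeds.
- r.current_effort(): joint torques, N m.
- r.current_tool_pos(): TCP position.
- r.current_ee_rot(): TCP orientation.
- r.current_contact_force(): force on the tool from outside, world axes, zero at the start.
- r.current_torque(): the same for the moment, N m.
- r.current_opening(): opening from 0.0 (shut) to 1.0 (fully open).
Only numpy, scipy, OpenCV 4.12 (cv2) and the standard library are available. Lean on these libraries where they do the work, as an engineer would, in place of code of your own. Each camera call takes 0.05 s, during which the arm holds its last target.

### The job

Turn the black filter wheel by its orange knob until its white mark points at the red index. Then pick up the red-handled fork and, with the fork only, push the yellow split clip along the aluminium ledge until it snaps fully home in the groove of the pivot pin, the wheel still on its mark. Finally lay the fork back flat on the blue mat and let go; never touch the clip with the gripper, and leave the other things standing where they are.

Things in the scene. Friction and masses are not known exactly. Their poses are not given: they have to be found in the camera images.
- wheel (a joint): angle of the black filter wheel (disc 140 mm across, top 34 mm above the bench) about the upright pivot pin, rad, counter-clockwise from above positive. At 0 its radial white mark (5 mm wide, out to the rim) points exactly at the red index; it starts clockwise of that, at -1.45 to -0.5. Range -1.7 to 0.5; friction 0.05 N m, it stays where it is left
- knob_mid (a point): half-way up the wheel's orange round knob: upright cylinder 18 mm across, 34 to 76 mm above the bench, this point at 55 mm. It is 55 mm from the pin axis and turns with the wheel; with the mark on the index it stands 0.873 rad (50 degrees) counter-clockwise, seen from above, from the +x of pin_groove
- pin_groove (a point): on the axis of the fixed upright steel pivot pin, 63 mm above the bench: mid-thickness of a clip lying on the ledge. The pin is 20 mm across; its brass groove, 16 mm across, runs from 60 mm (the ledge's top) to 69 mm, the head above it to 84 mm. +x is the push direction, towards the index
- unit: the filter-wheel unit, fixed to the bench: origin under the pin on the bench, axes as pin_groove. Grey base 190 x 170 mm, 14 mm high, centred. Aluminium ledge, top at 60 mm, 64 mm wide, from x = -95 mm (on a column there) to +12 mm, over the wheel. Red index block at x = 76 to 92 mm, its pointer's top 38 mm high
- clip_center (a point): centre of the bore of the yellow split clip, half-way up its 6 mm thickness; it lies flat and loose on the ledge, 41 to 52 mm short of the pin. +x is its open mouth, facing the pin within 0.25 rad. 46 mm wide; arms reach 18 mm ahead, with bumps 13 mm apart that spring open over the groove and close behind it (about 5 to 10 N push). Fully home, this point lies on the pin axis
- clip_back (a point): middle of the clip's straight back edge, 18 mm behind (-x of) the bore centre, half-way up; axes as clip_center. A tail 14 mm wide, centred, sticks out a further 12 mm to -x. Push on the back on both sides of the tail
- fork_grip (a point): middle of the fork tool's red handle, half-way up: handle 80 mm long (x), 18 mm wide (y), 26 mm high; the fork lies flat, its underside 13 mm below this point. +x points to the prongs. About 90 g
- fork_tip (a point): middle of the gap between the ends of the fork's two steel prongs, 108 mm ahead (+x) of the handle's middle and 3.5 mm above the fork's underside. Prongs 7 mm high, each 9 mm wide, 18 mm long, 18 mm clear gap: the gap takes the clip's tail and the prong ends push on the clip's back on both sides of it
- mat: blue mat fixed on the bench, 260 mm (x) by 180 mm (y), 2 mm thick, origin at the centre of its underside. Carries the fork, the slide box and the eyepiece at the start
- slide_box: green slide box 76 x 28 x 22 mm, loose, on the mat; origin at the centre of its underside; leave alone
- eyepiece: dark eyepiece, 32 mm across, 40 mm high, standing on the mat; origin under it; leave alone
- objective: brass objective, 22 mm across, 36 mm high, standing on a corner of the unit's base; origin under it; leave alone
- dropper_bottle: amber dropper bottle, 38 mm across, 100 mm high, standing between mat and unit; origin under it; leave alone
- beaker: small glass beaker, 56 mm across, 70 mm high, standing nearest the robot; origin under it; leave alone
- moss_jar: green jar, 68 mm across, 85 mm high, at the back; origin under it; leave alone
- dish: white dish, 90 mm across, 20 mm high, near the robot on its right; origin under it; leave alone
Mind the look-alikes: they are no part of the job. Of the things shaped like the part that bears clip_center, the yellow one is meant.

How it is judged:
By the outcome, as a careful person would: the job done as asked, in the order asked, and still so for the second after the job is handed in, with the robot touching nothing.
It also fails if it takes over 72 s, if anything falls off the work surface, if the arm or the gripper's body presses on something with over 40 N, if the wrist force passes 120 N, or if a joint passes its speed limit or range.

## Working session

There is one attempt and no reset: what is moved stays moved. The work goes in short steps, each a Python script; the robot and the scene stay as the last script left them, time stands still between calls to the robot, and variables do not carry over. Pictures are saved under pics/ and viewed, and the job is handed in when it is done.

```bash
ls; mkdir -p pics; cat > h.py <<'E'
import numpy as np, cv2
from cell import r, optics
from scipy.spatial.transform import Rotation as R
def grab(name,tag):
    p=np.array(r.current_tool_pos());q=np.array(r.current_ee_rot())
    im=optics.get_image(name)
    if name=='wrist':
        T=np.eye(4);T[:3,:3]=R.from_quat(q).as_matrix();T[:3,3]=p
        w=T@np.array(im['mount'])
    else: w=np.linalg.inv(np.array(im['camera_from_world']))
    np.savez('pics/%s.npz'%tag,px=im['pixels'],d=im['depth'],K=[im['fx'],im['fy'],im['cx'],im['cy']],D=im['D'],w=w)
    cv2.imwrite('pics/%s.png'%tag,im['pixels'][:,:,::-1])
def load(tag): return np.load('pics/%s.npz'%tag)
def ray(f,uv):
    K=f['K'];M=np.array([[K[0],0,K[2]],[0,K[1],K[3]],[0,0,1]])
    n=cv2.undistortPoints(np.array(uv,float).reshape(-1,1,2),M,f['D']).reshape(-1,2)
    return np.c_[n,np.ones(len(n))]
def atz(f,uv,z):
    d=ray(f,uv)@f['w'][:3,:3].T; o=f['w'][:3,3]
    return o+d*((z-o[2])/d[:,2])[:,None]
def dep(f,uv):
    n=ray(f,uv); z=np.array([f['d'][int(round(v)),int(round(u))] for u,v in uv])
    return (n*z[:,None])@f['w'][:3,:3].T+f['w'][:3,3]
def proj(f,P):
    P=np.atleast_2d(P);c=np.linalg.inv(f['w']);K=f['K'];M=np.array([[K[0],0,K[2]],[0,K[1],K[3]],[0,0,1]])
    q=P@c[:3,:3].T+c[:3,3]
    return cv2.projectPoints(q,np.zeros(3),np.zeros(3),M,f['D'])[0].reshape(-1,2)
def crop(tag,u0,v0,u1,v1,s,out):
    i=cv2.imread('pics/%s.png'%tag)[v0:v1,u0:u1]
    cv2.imwrite('pics/%s.png'%out,cv2.resize(i,None,fx=s,fy=s,interpolation=cv2.INTER_CUBIC))
E
python3 - <<'E'
from h import *
for n in ['top','side','wrist']: grab(n,n+'0')
print(r.current_t(),r.finger_overhang,r.current_ee_rot())
for n in ['top','side','wrist']: print(load(n+'0')['w'].round(3),load(n+'0')['K'])
E
```

```text
pics
0.15 0.022 [ 9.83322175e-01  1.81871692e-01 -5.18265780e-05 -4.30340528e-04]
[[ 0.011 -0.98   0.198  0.367]
 [-1.    -0.01   0.007 -0.049]
 [-0.005 -0.198 -0.98   1.004]
 [ 0.     0.     0.     1.   ]] [409.48447884 409.48447884 276.62751656 208.44379532]
[[ 0.992 -0.052  0.114  0.445]
 [-0.125 -0.454  0.882 -0.774]
 [ 0.006 -0.889 -0.457  0.469]
 [ 0.     0.     0.     1.   ]] [391.54880211 391.54880211 281.49122751 205.20180044]
[[ 0.357 -0.893 -0.275  0.268]
 [-0.934 -0.341 -0.104 -0.486]
 [-0.001  0.294 -0.956  0.373]
 [ 0.     0.     0.     1.   ]] [369.50853483 369.50853483 278.29027343 204.43323954]
```

View pics/top0.png

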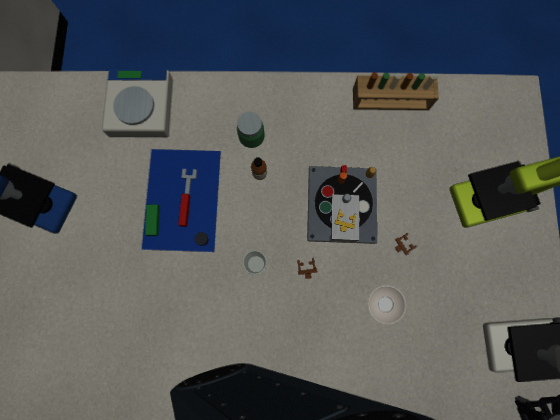

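View pics/side0.png

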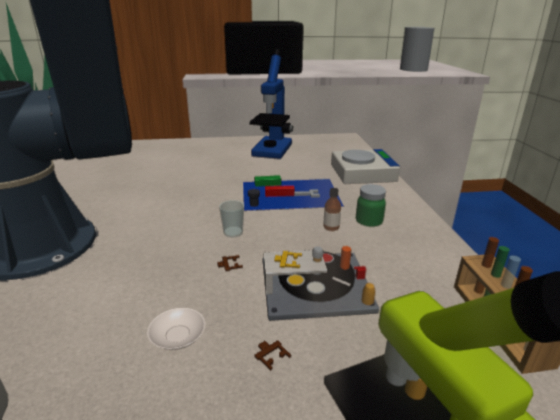

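```bash
python3 - <<'E'
from h import *
crop('top0',295,155,395,255,8,'c1')
crop('top0',135,140,275,260,5,'c2')
crop('side0',240,220,400,330,5,'c3')
E
```

```text
(no output)
```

View pics/c1.png

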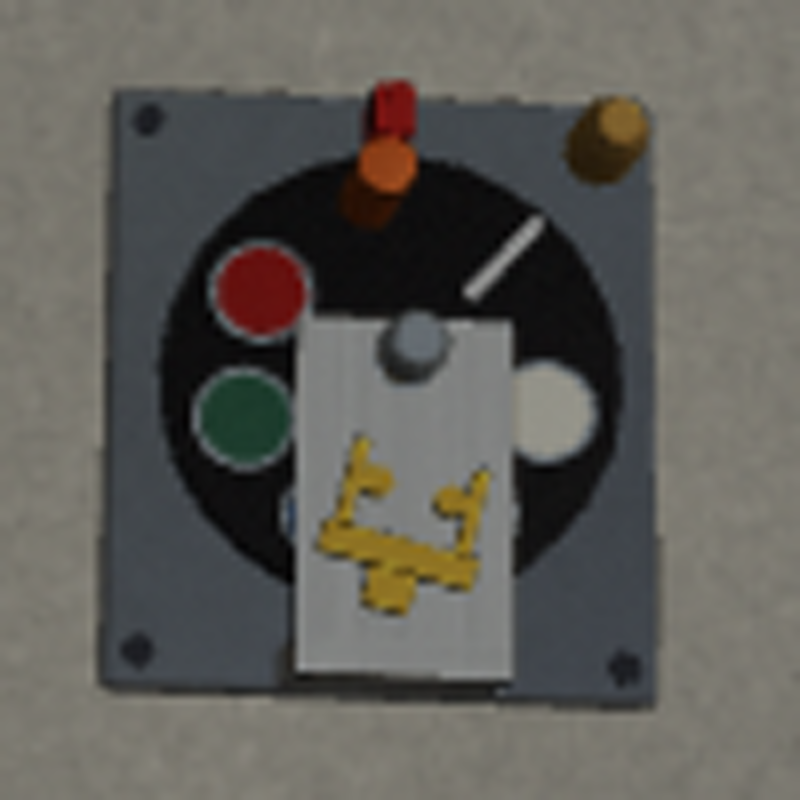

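View pics/c2.png

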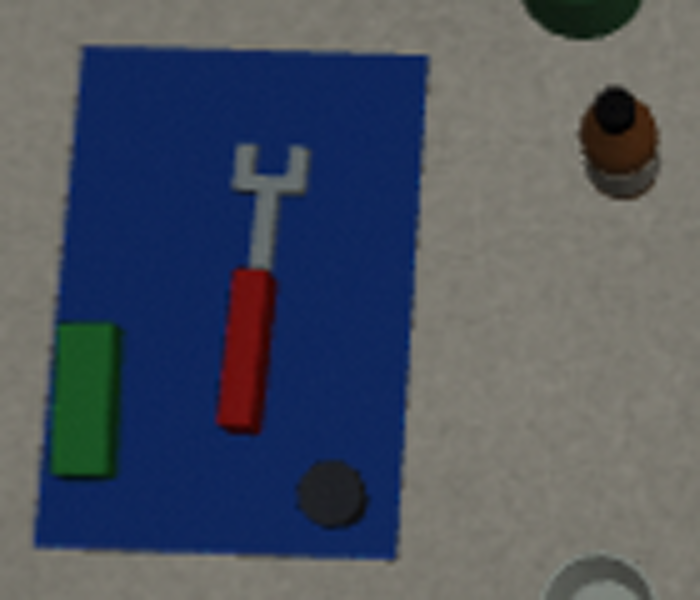

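View pics/c3.png

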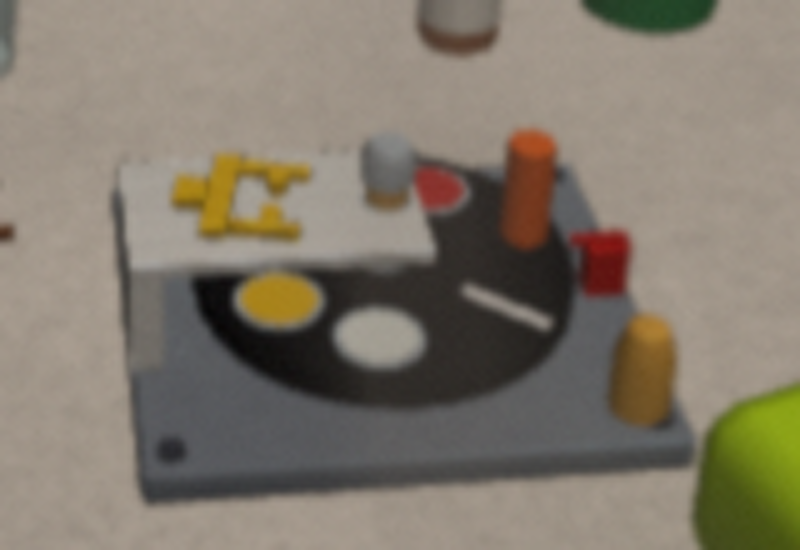

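```bash
python3 - <<'E'
from h import *
f=load('top0')
c1=lambda a:[(u/8-.5+.0625+295,v/8-.5+.0625+155) for u,v in a]
c2=lambda a:[(u/5-.4+135,v/5-.4+140) for u,v in a]
print('base corners z14',atz(f,c1([(112,90),(650,103),(655,705),(103,685)]),.014).round(4))
print('ledge corners z60',atz(f,c1([(302,315),(514,322),(512,680),(292,670)]),.060).round(4))
print('pin head',atz(f,c1([(418,337)]),.084).round(4))
print('knob top',atz(f,c1([(389,165)]),.076).round(4))
print('mark',atz(f,c1([(470,296),(541,218)]),.034).round(4))
print('clip back corners/tail',atz(f,c1([(318,545),(473,588),(387,612)]),.066).round(4))
print('fork handle top',atz(f,c2([(234,270),(274,270),(260,432),(218,427)]),.028).round(4))
print('prong ends',atz(f,c2([(245,146),(301,148)]),.009).round(4))
print('dep handle',dep(f,c2([(246,350)])),'mat',dep(f,c2([(150,150)])), 'bench',dep(f,[(285,120)]))
print('bottle top',dep(f,c2([(614,106)])))
E
```

```text
base corners z14 [[ 0.6773 -0.1213  0.014 ]
 [ 0.6748 -0.2909  0.014 ]
 [ 0.4845 -0.2853  0.014 ]
 [ 0.489  -0.1177  0.014 ]]
ledge corners z60 [[ 0.594  -0.1739  0.06  ]
 [ 0.5925 -0.2367  0.06  ]
 [ 0.4859 -0.2331  0.06  ]
 [ 0.4882 -0.1693  0.06  ]]
pin head [[ 0.582  -0.2041  0.084 ]]
knob top [[ 0.6357 -0.1981  0.076 ]]
mark [[ 0.6067 -0.2287  0.034 ]
 [ 0.6315 -0.2511  0.034 ]]
clip back corners/tail [[ 0.524  -0.1766  0.066 ]
 [ 0.5118 -0.2213  0.066 ]
 [ 0.5045 -0.1963  0.066 ]]
fork handle top [[0.5989 0.1923 0.028 ]
 [0.5991 0.1726 0.028 ]
 [0.5186 0.1751 0.028 ]
 [0.5208 0.1956 0.028 ]]
prong ends [[0.6681 0.1952 0.009 ]
 [0.6673 0.1666 0.009 ]]
dep handle [[0.55892846 0.18416437 0.02791856]] mat [[0.66765608 0.24547066 0.00229757]] bench [[ 0.80692118 -0.06126761 -0.0012573 ]]
bottle top [[0.6604688  0.00288452 0.10253201]]
```

```bash
cat >> h.py <<'E'
def Q(a): return [np.cos(a/2),np.sin(a/2),0.,0.]
E
python3 - <<'E'
from h import *
r.move_to([0.52,-0.205,0.22],Q(0.0))
print(r.current_t(),r.current_q())
grab('wrist','w1');print(r.current_t())
E
```

```text
1.7917 [-4.60062606e-01  4.03231787e-01  1.66304982e+00 -1.62414959e-04
  1.07518701e+00  1.11138327e+00]
1.8417
```

View pics/w1.png

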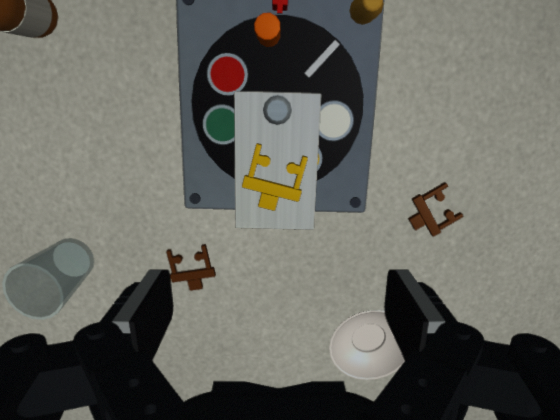

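```bash
python3 - <<'E'
from h import *
crop('w1',170,0,390,120,3.6,'c4')
crop('w1',225,80,335,235,5,'c5')
E
```

```text
(no output)
```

View pics/c4.png

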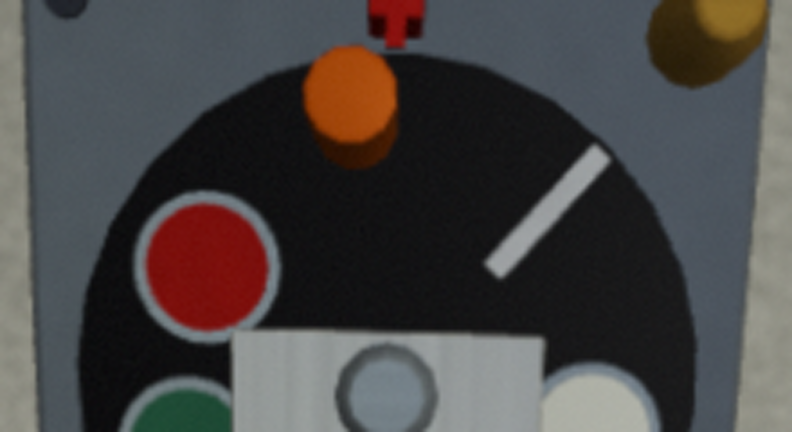

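View pics/c5.png

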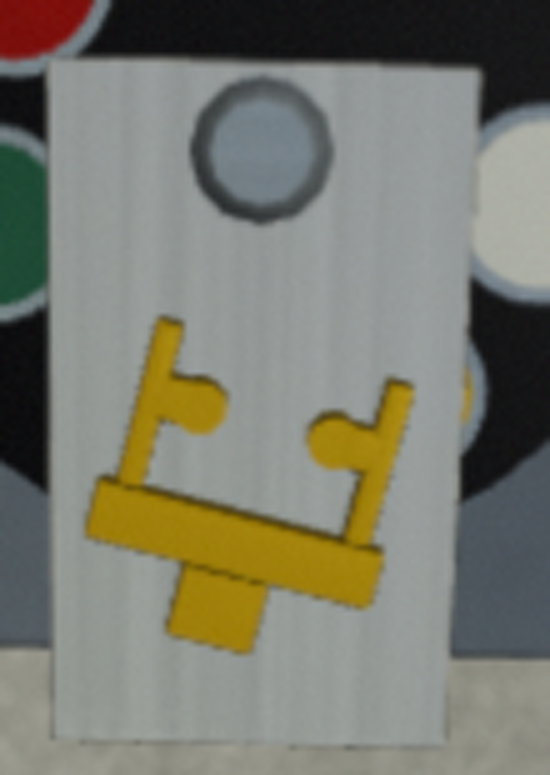

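```bash
python3 - <<'E'
from h import *
f=load('w1')
a=lambda L:[((u+.5)/3.6-.5+170,(v+.5)/3.6-.5) for u,v in L]
b=lambda L:[((u+.5)/5-.5+225,(v+.5)/5-.5+80) for u,v in L]
pin=atz(f,b([(261,149)]),.084);print('pin',pin.round(4))
led=atz(f,b([(48,57),(482,68),(447,746),(53,738)]),.060);print('ledge',led.round(4))
k=atz(f,a([(351,95)]),.076);print('knob',k.round(4))
m=atz(f,a([(492,271),(602,152)]),.034);print('mark',m.round(4))
ip=atz(f,a([(396,46)]),.038);print('indexpt',ip.round(4))
c=atz(f,b([(86,536),(362,608),(210,645)]),.066);print('clip bl br tail',c.round(4))
at=lambda v:np.arctan2(v[1],v[0])
print('ledge yaw',at(led[0]-led[3]),at(led[1]-led[2]),at(led[0]-led[1])-np.pi/2)
print('clip yaw',at(c[0]-c[1])-np.pi/2)
P=pin[0]
for n,v in [('knob',k[0]),('m0',m[0]),('m1',m[1]),('ip',ip[0])]: print(n,at(v-P),np.hypot(*(v-P)[:2]))
E
```

```text
pin [[ 0.5841 -0.2045  0.084 ]]
ledge [[ 0.5963 -0.1733  0.06  ]
 [ 0.5946 -0.2367  0.06  ]
 [ 0.4889 -0.2343  0.06  ]
 [ 0.4904 -0.1705  0.06  ]]
knob [[ 0.6379 -0.1982  0.076 ]]
mark [[ 0.6085 -0.2276  0.034 ]
 [ 0.6332 -0.2509  0.034 ]]
indexpt [[ 0.6535 -0.2066  0.038 ]]
clip bl br tail [[ 0.5256 -0.1775  0.066 ]
 [ 0.5141 -0.2198  0.066 ]
 [ 0.5081 -0.1963  0.066 ]]
ledge yaw -0.027009441825847975 -0.02297476142727203 -0.026102938851480628
clip yaw -0.2662244494945898
knob 0.11635722085974033 0.05413375757531098
m0 -0.75925475837108 0.03358138696294555
m1 -0.7570711975111047 0.06753813450928176
ip -0.03027882564468173 0.06944696400849243
```

```bash
python3 - <<'E'
from h import *
P=np.array([.5839,-.2045]);rad=.055
pos=lambda a,z:[P[0]+rad*np.cos(a),P[1]+rad*np.sin(a),z]
a0=.118;a1=.118+.730
r.set_gripper(0.55)
r.move_to(pos(a0,.14),Q(a0))
r.move_linear(pos(a0,.066))
r.set_gripper(0.0,squeeze=25)
print(r.current_t(),r.current_opening(),r.current_contact_force())
n=8
for i in range(1,n+1):
    a=a0+(a1-a0)*i/n
    r.move_linear(pos(a,.066),rot=Q(a),vel=.06)
print(r.current_t(),r.current_opening(),r.current_contact_force(),r.current_tool_pos())
r.set_gripper(0.45)
r.move_linear(pos(a1,.13))
r.move_to([0.52,-0.205,0.22],Q(0.0))
grab('wrist','w2');print(r.current_t())
crop('w2',170,0,390,160,3.6,'c6')
E
```

```text
3.9417 0.204427686208932 [-1.71363649  0.2796299   6.08981553]
5.9417 0.20134908811795185 [-1.24854207  4.30461378  7.92314319] [ 0.62070165 -0.16267042  0.06724445]
7.6333
```

View pics/c6.png

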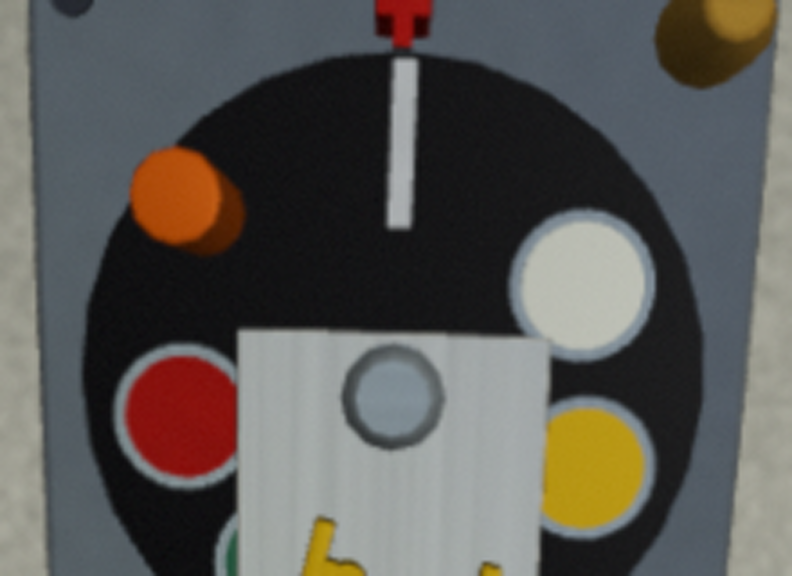

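```bash
python3 - <<'E'
from h import *
f=load('w2')
a=lambda L:[((u+.5)/3.6-.5+170,(v+.5)/3.6-.5) for u,v in L]
at=lambda v:np.arctan2(v[1],v[0])
pin=atz(f,a([(392.5,396)]),.084)[0]
m=atz(f,a([(400,228),(405.5,58)]),.034);ip=atz(f,a([(403,47)]),.038)[0];k=atz(f,a([(176,196)]),.076)[0]
print(pin,m,ip,k);print('mark dir',at(m[1]-m[0]),'mark',at(m[1]-pin),at(m[0]-pin),'ip',at(ip-pin),'knob-.873',at(k-pin)-.873, np.hypot(*(k-pin)[:2]))
E
```

```text
[ 0.58413789 -0.20452382  0.084     ] [[ 0.61743054 -0.20606492  0.034     ]
 [ 0.65175162 -0.20710886  0.034     ]] [ 0.65316281 -0.20654807  0.038     ] [ 0.6203026  -0.16418498  0.076     ]
mark dir -0.030407419914824464 mark -0.03821388834387931 -0.046256618505325836 ip -0.02931799238427007 knob-.873 -0.03309449710307366 0.054176637324245235
```

```bash
python3 - <<'E'
from h import *
r.move_to([0.52,0.183,0.2],Q(-.03))
grab('wrist','w3');print(r.current_t(),r.current_q())
E
```

```text
9.125 [ 2.52270920e-01  4.14331330e-01  1.70176683e+00 -1.74878195e-04
  1.02537274e+00  1.85415726e+00]
```

View pics/w3.png

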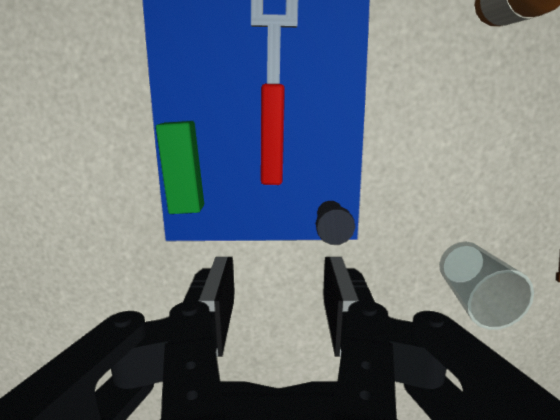

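```bash
python3 - <<'E'
from h import *
crop('w3',235,0,315,200,4,'c7')
E
```

```text
(no output)
```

View pics/c7.png

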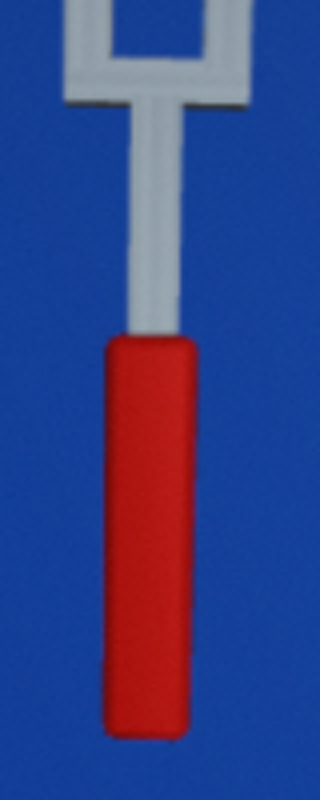

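```bash
python3 - <<'E'
from h import *
f=load('w3')
b=lambda L:[((u+.5)/4-.5+235,(v+.5)/4-.5) for u,v in L]
h=atz(f,b([(106,337),(198,337),(189,740),(103,738)]),.028);print(h.round(4),h.mean(0))
c=atz(f,b([(64,102),(250,105),(111,58),(204,60)]),.009);print(c.round(4))
at=lambda v:np.arctan2(v[1],v[0])
print(at((h[0]+h[1]-h[2]-h[3])),at(c[0]-c[1])-np.pi/2,at(c[:2].mean(0)-h.mean(0)),at(c[2:].mean(0)-h.mean(0)))
print(dep(f,b([(147,500)])))
E
```

```text
[[0.6023 0.193  0.028 ]
 [0.6018 0.1756 0.028 ]
 [0.5233 0.1796 0.028 ]
 [0.5243 0.1971 0.028 ]] [0.56292862 0.18634317 0.028     ]
[[0.6472 0.2002 0.009 ]
 [0.6455 0.164  0.009 ]
 [0.6549 0.1907 0.009 ]
 [0.654  0.1728 0.009 ]]
-0.051114318925706385 -0.04749753421657599 -0.05078701129185463 -0.05036663851351365
[[0.57154163 0.18640944 0.02711374]]
```

```bash
python3 - <<'E'
from h import *
r.set_gripper(0.42)
r.move_to([.563,.1863,.10],Q(-.05))
r.move_linear([.563,.1863,.029])
print(r.current_tool_pos(),r.current_contact_force())
r.set_gripper(0.0,squeeze=80)
print(r.current_t(),r.current_opening(),r.current_tool_pos())
r.move_linear([.563,.1863,.2],vel=.12)
print(r.current_tool_pos(),r.current_contact_force())
yw=-.266; d=np.array([np.cos(yw),np.sin(yw)])
bm=np.array([.5199,-.1987]); tcp=bm-d*(.108+.022)
r.move_to([*tcp,.2],Q(yw))
r.move_linear([*tcp,.115])
print(r.current_t(),r.current_tool_pos(),r.current_opening(),r.current_contact_force())
grab('side','s1');grab('wrist','w4');grab('top','t1')
crop('side0',0,0,10,10,2,'x')
crop('s1',180,200,400,320,3.6,'c8')
E
```

```text
[0.56368679 0.18653653 0.03045218] [0.00263287 1.04724198 0.17870526]
10.7833 0.18620910054116827 [0.56384953 0.18658584 0.03076542]
[0.56271028 0.18622186 0.19926121] [-0.50094238  0.87261684 -0.87320518]
14.525 [ 0.39497724 -0.16452779  0.11548428] 0.19144502340987524 [-0.18667804 -0.31538037 -0.27831312]
```

View pics/c8.png

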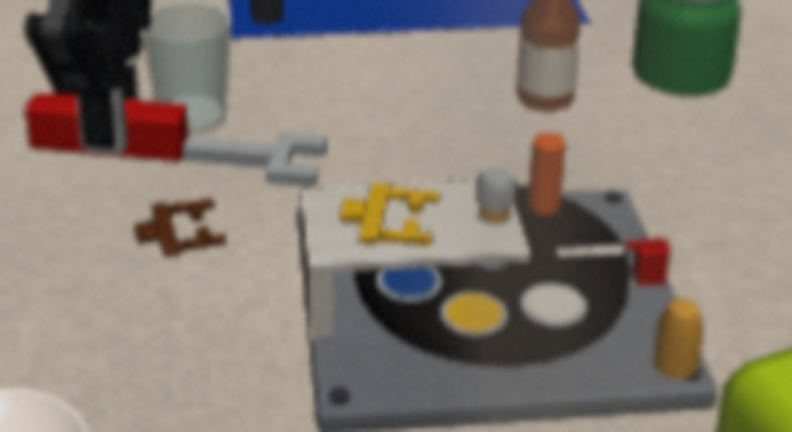

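View pics/w4.png

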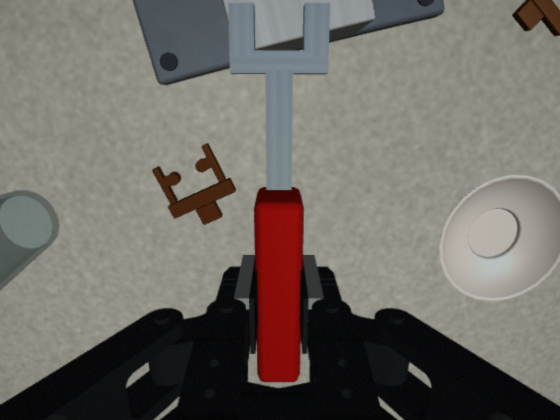

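View pics/t1.png

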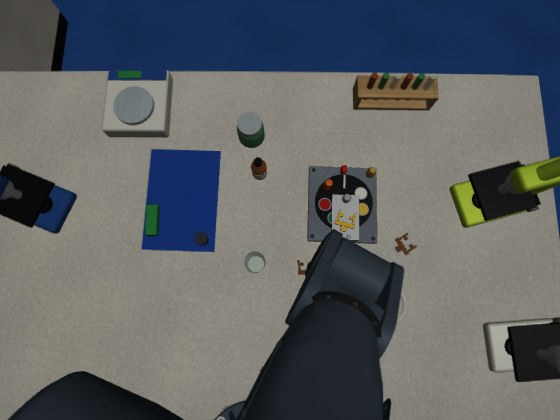

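```bash
python3 - <<'E'
from h import *
f=load('w4')
L=[(278,215),(278,300),(278,360),(278,100),(278,160),(278,66),(242,20),(316,20),(242,8),(316,8)]
print(dep(f,L).round(4))
d=f['d'];print(np.median(d[5:40,238:246]))
c=atz(f,[(242,3),(316,3)],.0937);print(c, 'expected tip',np.array([.39498,-.1645])+.108*np.array([np.cos(.266),-np.sin(.266)]))
x=atz(f,[(229,72),(329,72),(254,50),(304,50)],.0937);print(x.round(4))
E
```

```text
[[ 0.4278 -0.173   0.1112]
 [ 0.3944 -0.1639  0.1112]
 [ 0.3676 -0.1566  0.112 ]
 [ 0.4656 -0.1833  0.0928]
 [ 0.4437 -0.1773  0.0932]
 [ 0.4773 -0.1865  0.0933]
 [ 0.4957 -0.1783  0.0939]
 [ 0.4889 -0.2037  0.0928]
 [ 0.4996 -0.1794  0.0934]
 [ 0.4929 -0.2047  0.0927]]
0.1291602
[[ 0.50112586 -0.17989184  0.0937    ]
 [ 0.49427733 -0.20497914  0.0937    ]] expected tip [ 0.49918165 -0.19289042]
[[ 0.48   -0.1686  0.0937]
 [ 0.4703 -0.2039  0.0937]
 [ 0.4849 -0.1796  0.0937]
 [ 0.4801 -0.197   0.0937]]
```

```bash
python3 - <<'E'
from h import *
p=np.array(r.current_tool_pos())
yw=-.266; d=np.array([np.cos(yw),np.sin(yw)])
bm=np.array([.5199,-.1987]); tcp=bm-d*(.108+.020)
r.move_linear([*tcp,.0903],vel=.06); r.sleep(.2)
print(r.current_tool_pos(),r.current_contact_force())
tcp=bm-d*(.108+.004)
r.move_linear([*tcp,.0903],vel=.04); r.sleep(.1)
print(r.current_t(),r.current_tool_pos(),r.current_contact_force())
grab('side','s2');grab('wrist','w5')
crop('s2',220,220,380,310,5,'c9')
E
```

```text
[ 0.39646512 -0.16509539  0.09048526] [ 0.51122345  0.47040733 -0.65995252]
16.0917 [ 0.41164404 -0.16915801  0.09022964] [-1.08905603 -0.53106023 -1.51900092]
```

View pics/c9.png

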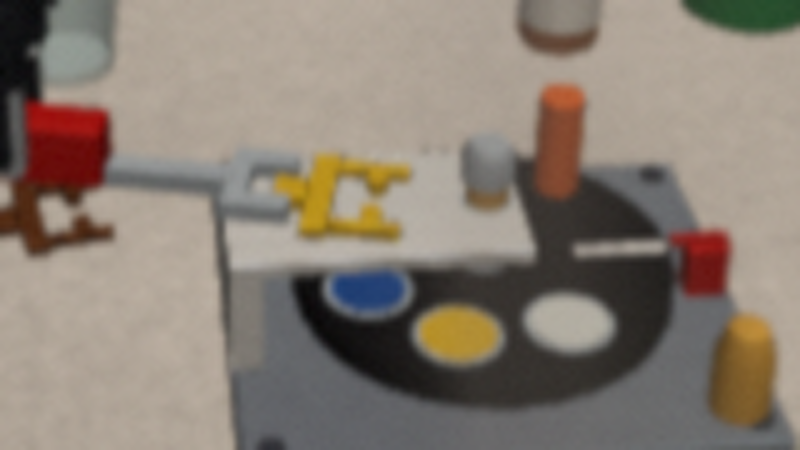

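View pics/w5.png

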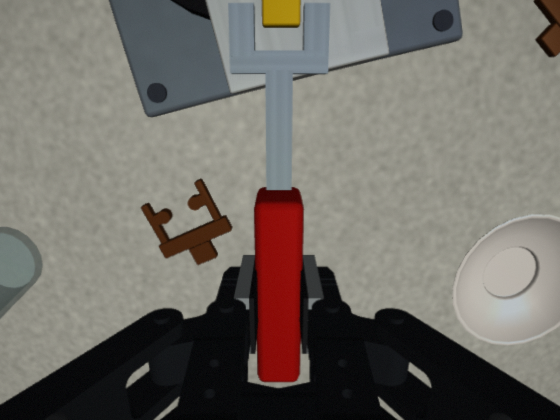

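```bash
cat >> h.py <<'E'
U=-.026; PIN=np.array([.5839,-.2045])
def tcp_for(xc,yrel):   # clip centre at (xc,0) in unit frame, fork yaw rel
    yw=U+yrel
    c=PIN+xc*np.array([np.cos(U),np.sin(U)])
    return c-(.018+.108)*np.array([np.cos(yw),np.sin(yw)]),yw
E
python3 - <<'E'
from h import *
n=10
for i in range(0,n+1):
    s=i/n
    t,yw=tcp_for(-.0466+.0206*s+.0015,-.24*(1-s))
    r.move_linear([*t,.0903],rot=Q(yw),vel=.03)
    if i%3==0: print(r.current_tool_pos(),r.current_contact_force())
print(r.current_t())
grab('side','s3');grab('wrist','w6')
crop('s3',220,220,380,310,5,'c10')
E
```

```text
[ 0.41741693 -0.1702247   0.09028401] [ 0.04879119  0.38139493 -0.93266333]
[ 0.42130674 -0.17914194  0.09028348] [ 0.01725941 -0.44514963 -0.71714704]
[ 0.42608165 -0.18827589  0.09029135] [-0.43556238 -0.33121678 -1.66021021]
[ 0.43149076 -0.19747792  0.09029289] [-0.66991808  1.72550137 -1.44454426]
19.175
```

View pics/c10.png

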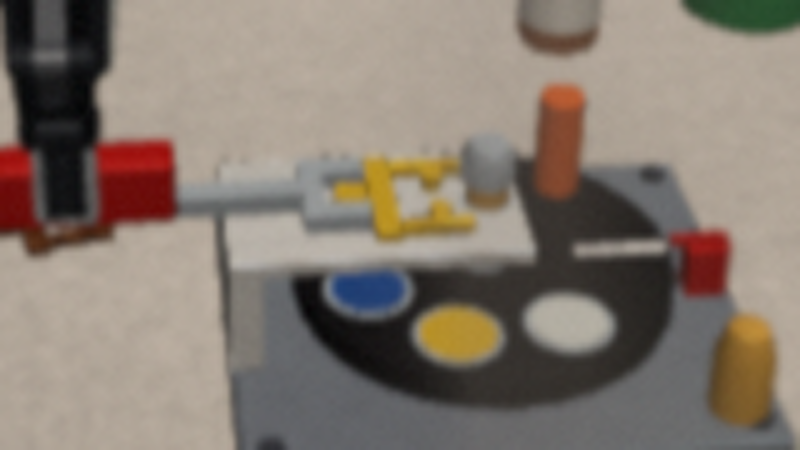

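View pics/w6.png

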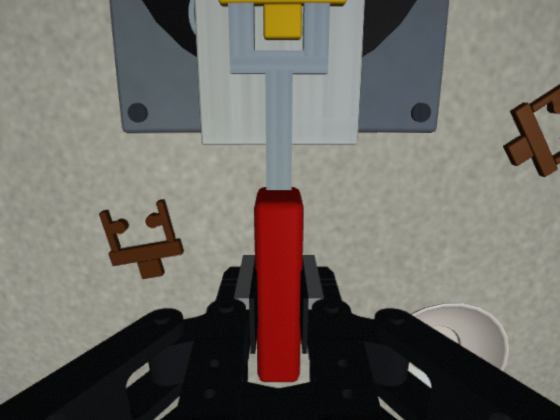

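```bash
python3 - <<'E'
from h import *
ux=np.array([np.cos(U),np.sin(U)]);uy=np.array([-np.sin(U),np.cos(U)])
t,yw=tcp_for(-.026+.0015,0)
t=t+.0018*uy
r.move_linear([*t,.0903],rot=Q(yw),vel=.02)
print(r.current_contact_force())
p0=None
for k in range(1,20):
    x=-.0245+.002*k
    if x>.0045: break
    t,yw=tcp_for(x,0); t=t+.0018*uy
    r.move_linear([*t,.0903],vel=.03)
    F=np.array(r.current_contact_force());p=np.array(r.current_tool_pos())
    print(round(x,4),F.round(1),((p[:2]-PIN)@ux+.126).round(4),p[2].round(4))
    if F[0]<-22: print('stop');break
print(r.current_t(),r.current_opening())
grab('side','s4');grab('wrist','w7')
crop('s4',220,220,380,310,5,'c11')
E
```

```text
[-0.56342154 -0.39751283 -1.04470071]
-0.0225 [-0.  -0.  -1.2] -0.0224 0.0903
-0.0205 [ 0.6  0.1 -1.7] -0.0204 0.0903
-0.0185 [ 0.2  0.3 -1. ] -0.0184 0.0903
-0.0165 [ 0.8 -0.2 -0.8] -0.0164 0.0903
-0.0145 [-1.5 -0.2 -0.6] -0.0144 0.0903
-0.0125 [ 0.4  0.1 -0.4] -0.0124 0.0903
-0.0105 [-0.3  0.5 -0.1] -0.0106 0.0902
-0.0085 [-2.3  0.   0.1] -0.0087 0.0902
-0.0065 [-1.1  0.7 -1. ] -0.0064 0.0903
-0.0045 [-0.3 -0.4 -1.4] -0.004 0.0904
-0.0025 [ 0.5  0.3 -0.5] -0.0021 0.0904
-0.0005 [-0.5  0.1 -0.7] -0.0003 0.0903
0.0015 [-1.4 -0.2 -1.1] 0.0014 0.0902
0.0035 [-9.9 -0.8  3.9] 0.0019 0.0899
23.025 0.19044806624157715
```

View pics/c11.png

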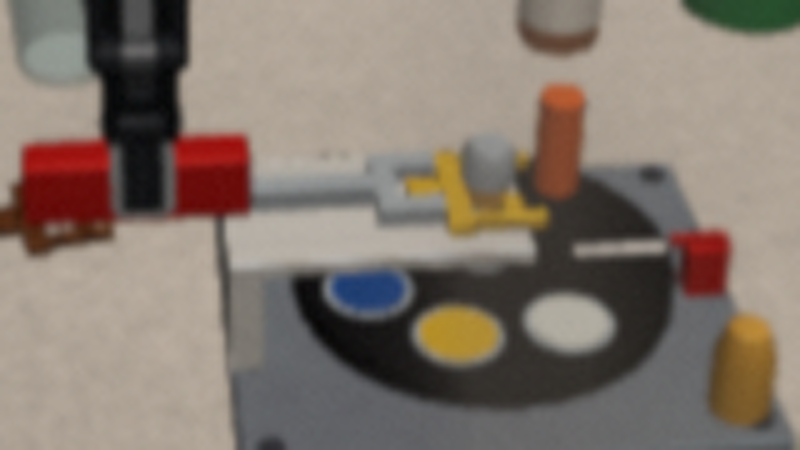

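View pics/w7.png

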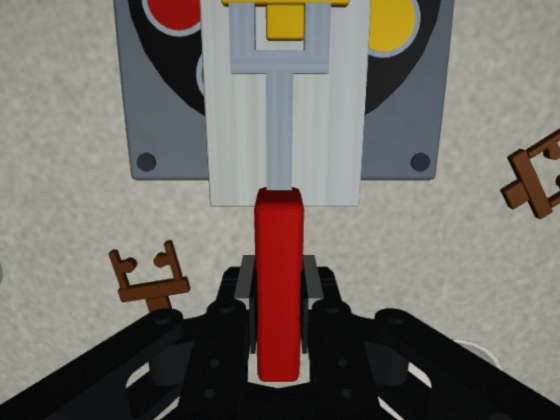

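```bash
python3 - <<'E'
from h import *
ux=np.array([np.cos(U),np.sin(U)]);uy=np.array([-np.sin(U),np.cos(U)])
t,yw=tcp_for(.0050,0); t=t+.0018*uy
r.move_linear([*t,.0903],vel=.02)
F=np.array(r.current_contact_force());p=np.array(r.current_tool_pos());print(F.round(1),((p[:2]-PIN)@ux+.126).round(4),p[2].round(4))
# retreat, re-centring gap on tail
t,yw=tcp_for(-.001,0); r.move_linear([*(t+.0018*uy),.0903],vel=.03)
t,yw=tcp_for(-.001,0); r.move_linear([*(t+.0008*uy),.0903],vel=.03)
t,yw=tcp_for(-.030,0); r.move_linear([*(t+.0008*uy),.0903],vel=.06)
r.move_linear([*(t+.0008*uy),.15],vel=.12)
t,yw=tcp_for(-.075,0); r.move_linear([*t,.2],vel=.12)
print(r.current_t(),r.current_contact_force())
grab('side','s5');grab('top','t2');grab('wrist','w8')
crop('s5',220,220,380,310,5,'c12');crop('t2',295,155,395,255,6,'c13')
E
```

```text
[-18.4  -1.5   7.6] 0.0021 0.0896
25.9667 [-0.2089672   0.46027042 -0.95112359]
```

View pics/c12.png

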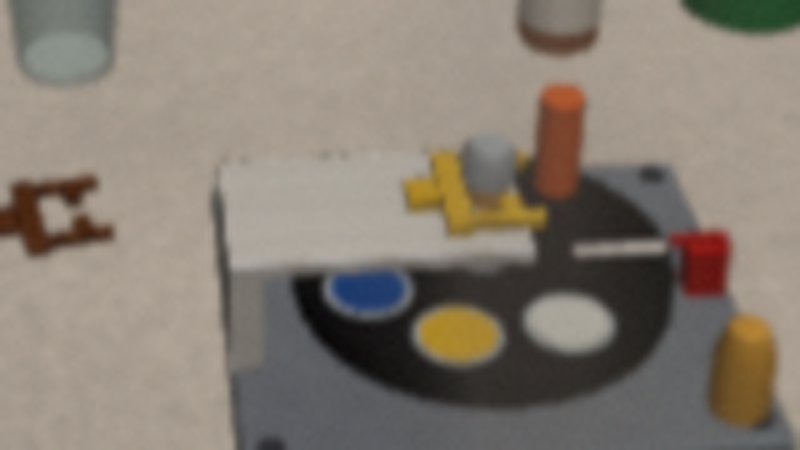

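View pics/c13.png

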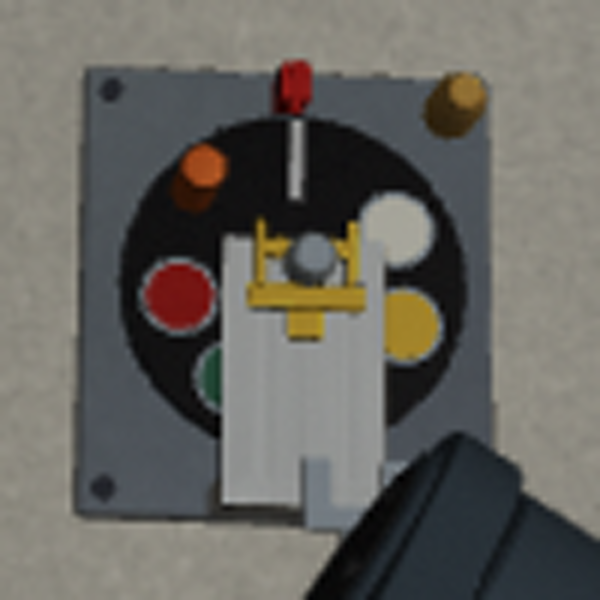

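View pics/w8.png

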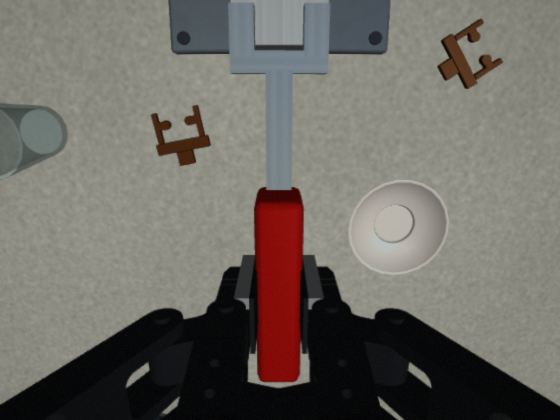

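```bash
python3 - <<'E'
from h import *
f=load('t2')
b=lambda L:[((u+.5)/6-.5+295,(v+.5)/6-.5+155) for u,v in L]
c=atz(f,b([(248,308),(365,311),(306,340)]),.066)
l=atz(f,b([(222,235),(386,240),(382,508),(222,503)]),.060)
print(c.round(4),l.round(4))
ux=np.array([np.cos(U),np.sin(U)])
print('back from ledge front', (c[:2].mean(0)-l[:2].mean(0))[:2]@ux,'expect -0.030')
print(proj(f,[[*(np.array([.582,-.2041])-.018*ux),.066]])) ; print(b([(306,309)]))
E
python3 - <<'E'
import cv2
i=cv2.imread('pics/s5.png')[235:285,290:350];cv2.imwrite('pics/c14.png',cv2.resize(i,None,fx=12,fy=12,interpolation=2))
E
```

```text
[[ 0.5638 -0.1811  0.066 ]
 [ 0.5631 -0.2267  0.066 ]
 [ 0.5513 -0.2034  0.066 ]] [[ 0.5944 -0.1722  0.06  ]
 [ 0.593  -0.237   0.06  ]
 [ 0.4866 -0.2324  0.06  ]
 [ 0.488  -0.1705  0.06  ]]
back from ledge front -0.030311419450628086 expect -0.030
[[345.54582211 205.9235383 ]]
[(345.5833333333333, 206.08333333333334)]
```

View pics/c14.png

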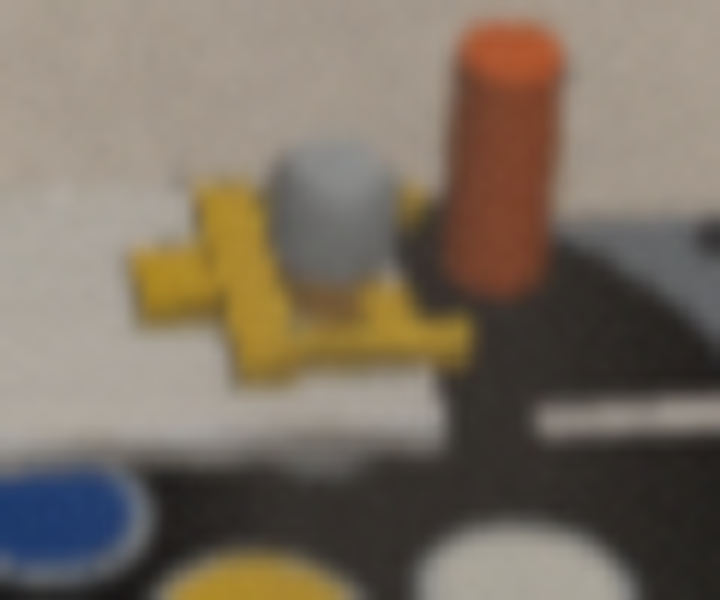

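```bash
python3 - <<'E'
from h import *
r.move_to([.5635,.1865,.2],Q(-.05))
r.move_linear([.5635,.1865,.05],vel=.15)
for z in [.04,.036,.034,.033,.032,.031,.030]:
    r.move_linear([.5635,.1865,z],vel=.03); r.sleep(.1)
    F=np.array(r.current_contact_force());print(z,r.current_tool_pos()[2].round(4),F.round(1))
    if F[2]>4: break
r.set_gripper(0.4); r.sleep(.1)
r.move_linear([.5635,.1865,.15],vel=.15)
r.move_to([0.50,0.183,0.22],Q(-.03))
print(r.current_t()); grab('wrist','w9');grab('top','t3')
E
```

```text
0.04 0.0401 [ 0.1 -0.5 -0.4]
0.036 0.036 [-0.1  0.4 -0.5]
0.034 0.034 [-0.7 -0.3 -0.6]
0.033 0.033 [ 0.4  0.8 -0.7]
0.032 0.032 [-0.1  0.3 -0.4]
0.031 0.031 [ 0.3  0.9 -1.2]
0.03 0.0308 [-4.4 -0.9  9.1]
33.3833
```

View pics/w9.png

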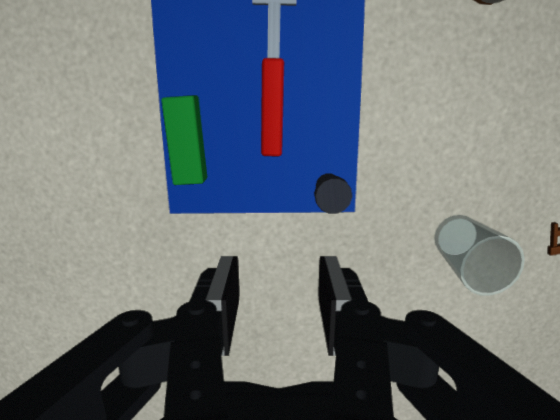

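View pics/t3.png

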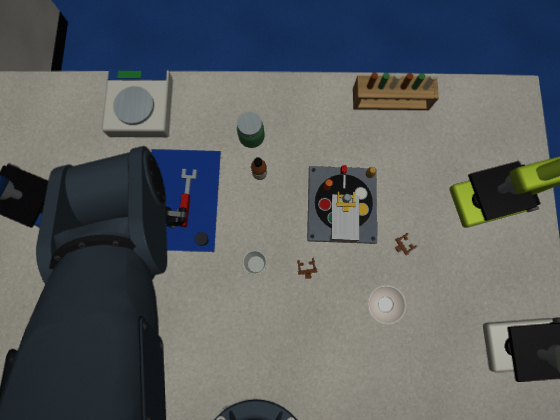

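```bash
python3 - <<'E'
from h import *
r.move_to([0.52,-0.205,0.22],Q(0.0)); r.sleep(.2)
grab('wrist','w10');print(r.current_t())
crop('w10',170,0,390,160,3.6,'c15')
E
```

```text
35.175
```

View pics/c15.png

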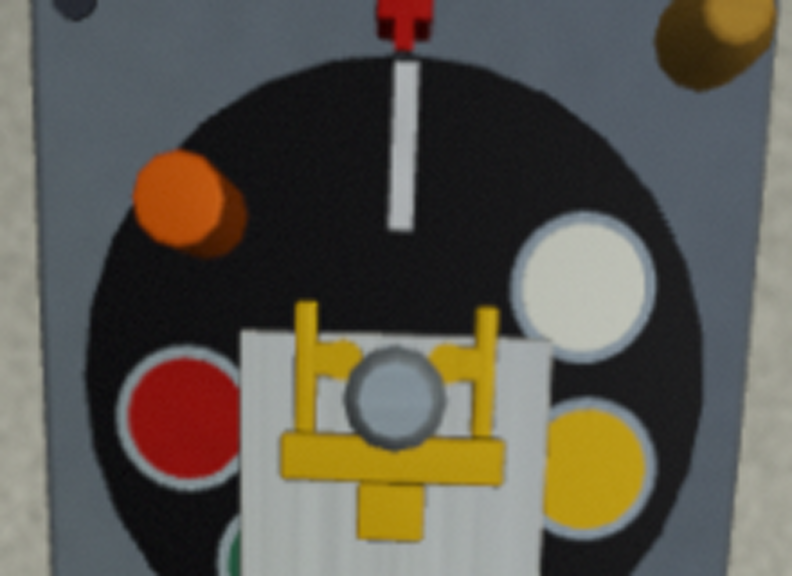

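```bash
python3 - <<'E'
from h import *
print(r.hand_in(), r.current_t())
E
```

```text
the job is handed in; nothing more can be done
the job is handed in; nothing more can be done
```

The job is done and handed in at about 35 s of the 72 s allowed; the hand-in gave no verdict.

- **Wheel:** I gripped the orange knob and turned the wheel about 0.73 rad. In the last wrist picture the white mark meets the red index, about 0.005 to 0.012 rad (under 0.7°) short of exact. It did not move during the later steps. I judged the small offset close enough and left it.
- **Clip:** I pushed the yellow clip with the fork only, first squaring it up (it started about 0.24 rad askew), then driving it home. It came to a firm stop, where I pressed it with 18 N. The last picture shows the bumps closed beyond the pin. In the overhead view the clip's back edge is 30.3 mm behind the ledge's front; 30 mm is fully home.
- **Fork:** I laid it back flat on the blue mat at its starting spot and let go.
- **Other things:** The overhead and wrist pictures show them standing where they were. The arm hides part of the mat in the last overhead view, but the wrist view shows the slide box and eyepiece still in place. I did not measure the others individually.

No check failed. The top and wrist cameras disagree by about 2 mm, within the stated calibration.

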